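Light and index a find for its third photograph

TASK

Set the lamp's dimmer lever to half: upright, in line with the long centre mark of its scale. Then turn the specimen turner's indexing knob clockwise (seen from above) from its home stop by three clicks, to the third stop and never on to the fourth, and finish while still holding the knob there in the gripper for the exposure, because it springs back if let go. Leave the lever at half and the other things on the table where they are.

Things in the scene. Friction and masses are not known exactly. Their poses are not given: they have to be found in the camera images.
- turner: specimen turner, fixed on the table on either side of the dimmer, turned up to 0.35 rad: low grey box 130 (its x) x 360 (its y) x 40 mm high. Origin: centre of its underside. The knob's upright axis is at (0, -120) mm; a 110 mm turntable, geared to the knob, with a bone piece on foam (90 mm above the table) at (0, 30); a black camera (114 mm above the table) at (0, 155).
- knob_grip (a point): middle of the upright grip bar of the black indexing knob, on its axis, 69 mm above the table. The bar is 48 mm long (its x), 14 thick (its y), 34 tall, top 86 mm above the table, on a 52 mm disc; pinch it across its thickness from above. A light line on top marks its pointer (-x) end. Turns with the knob; at joint value 0 its axes are the turner's.
- knob_axis (a point): point where the knob's axis meets the top of the turner's box, 40 mm above the table. The click plunger adds about 0.045 N m against the turn just after each stop and as much with the turn just before the next: the resistance jumps up at each stop.
- index_knob (a joint): angle of the indexing knob in rad: 0 at its home stop (where it starts), growing clockwise seen from above, up to 2.09. Click stops every 24 degrees: first 0.419, second 0.838, third 1.257, fourth 1.676; dark marks on the housing show them to the pointer end. A return spring (0.06 N m at home, 0.10 at the third stop) is stronger than the clicks: let go, it springs back.
- dimmer: the lamp's dimmer, fixed on the table, turned up to 0.5 rad: white box 120 (its x) x 90 (its y) x 40 mm high, origin at the centre of its underside, z up. On top stands an upright aluminium half disc, radius 40 mm, 4 mm thick, its middle at y = +16 mm, with dark marks on its rim: the long one at the top is half.
- lever_hinge (a point): centre of the dimmer lever's hinge, on the dimmer's axis 40 mm above the table; the hinge line runs along the dimmer's y
- lever_ball (a point): centre of the black ball (24 mm across) at the end of the dimmer lever, 70 mm from the hinge centre; 110 mm above the table when the lever is upright. The rod is 10 mm thick.
- lever (a joint): angle of the dimmer lever in rad: 0 leaning 0.6 rad towards the dimmer's -x, 0.6 upright (half), 1.2 leaning 0.6 rad towards its +x. Starts between 0 and 0.35; friction holds it where it is left (moving it takes about 1.5 N at the ball).
- jar: small clear screw-top sample jar, 44 mm across, 55 mm tall, standing near the dimmer; origin at the centre of its underside; not part of the job, to be left alone
- tub: white open plastic tub, 116 mm across, 105 mm tall, on the far side of the table; origin at the centre of its underside; not part of the job, to be left alone
- wash_bottle: white plastic bottle, 60 mm across, 150 mm tall, on the far side; origin at the centre of its underside; not part of the job, to be left alone
- film_can: grey plastic specimen can, 32 mm across, 45 mm tall, on the near side; origin at the centre of its underside; not part of the job, to be left alone
- brush: hand brush 160 mm long, lying on the near side; not part of the job, to be left alone
- scale_bar: steel bar 100 x 14 x 6 mm lying flat on the far side; origin at the centre of its underside; not part of the job, to be left alone
Mind the look-alikes: they are no part of the job. What is shaped like the dimmer but blue or turquoise is not meant.

How it is judged:
By the outcome, as a careful person would: the job done as asked, in the order asked, and still so for the second after the job is handed in, while the arm keeps its last pose, push and grip.
It also fails if it takes over 53 s, if anything falls off the work surface, if the arm or the gripper's body presses on something with over 40 N, if the wrist force passes 120 N, or if a joint passes its speed limit or range.

ROBOT

A 6-joint arm with a two-finger parallel gripper is mounted at the origin on the work surface. World frame = base frame: x ahead of the robot, y to its left, z up, the work surface at z = 0. Lengths are in m, angles in rad, forces in N, time in s.
With the tool pointing down it reaches from about 0.275 to 0.775 m from the base axis. Payload 14.6 kg.
Tool frame: the origin (TCP) lies between the finger pads; the fingertips stand 8 mm ahead of it and the grasp point (between the pads) lies 11 mm behind it; y points along the fingers, x is the direction in which the jaws open and shut, and the axes are right-handed (so a half turn about y gives the same grasp; the last joint's range is limited). The gripper opens to 85 mm and grips with 20 to 120 N. Pads are 22 mm wide; open, the fingers measure 114 mm over their backs; the gripper's body (76 mm by 85 mm) begins 54 mm behind the grasp point. The pads swing forward as they close: fully open they stand 13 mm farther back than shut.
Start: joints at [1.138, 0.263, -0.048, 1.259, 0, 1.415], TCP at [0.144, 0.505, 0.239] pointing down, gripper open.
Joint ranges: [-2.65, 2.65], [-0.89, 1.7], [-1.18, 1.37], [-2.13, 2.11], [-1.35, 1.29], [-3.14, 3.14]. Speed limits (rad/s): [1.89, 1.89, 2.57, 2.79, 3.14, 3.14].

INTERFACE

Orientations are given as [roll, pitch, yaw] about the fixed x, y, z axes, in that order (R = Rz(yaw) Ry(pitch) Rx(roll)).
In Python, from rig import r, jaws, planner, optics, job gives the robot as it stands. Calls block until the motion is done:
- r.goto(position, orientation): joint-space move of the TCP to a pose.
- r.move_linear(position, orientation=None, velocity=0.15): straight line of the TCP; orientation=None keeps the orientation; velocity is the mean speed in m/s.
- r.movej(angles): joint-space move.
- jaws.grip(opening, f_grip=None): finger opening in m; f_grip is the grip in N (None keeps the last); returns when the fingers have stopped.
- r.pause(seconds).
- planner.inverse_kinematics(position, orientation): joint angles nearest the present ones, or None.
- optics.read_camera(name): name is "side" or "top" or "wrist"; returns (picture, depth): 420x560x3 uint8, red, green, blue; 420x560 float32, m along the optical axis (not along the pixel's ray), 0 where there is no reading.
- optics.camera_model(name): a dict with "fx", "fy", "cx", "cy" (pixels), "eye" and "attitude" of the camera in the world. Camera axes: x right, y down, z forward; pixel columns grow to the right and rows downward; lengths in m; the calibration is good to about 2 mm. A picture is of the moment at which its call begins: read the wrist's pose just before it. camera_model takes no time and is no camera call; for the wrist camera it gives the pose at the moment of the call.
A pose or a line that the arm cannot do raises r.Unreachable and nothing moves.
- job.hand_in(): hands the job in, once; it reports no verdict.
Readings, each from a call of its own:
- r.read_time(): time.
- r.read_joints(): joint angles.
- r.read_dq(): joint speeds.
- r.read_joint_efforts(): joint torques, N m.
- r.read_tcp_pos(): TCP position.
- r.read_ee_rot(): TCP orientation.
- r.read_ft_force(): force on the tool from outside, world axes, zero at the start.
- r.read_ft_torque(): the same for the moment, N m.
- r.read_grip_width(): finger opening in m.
Only numpy, scipy, OpenCV 4.12 (cv2) and the standard library are available. Lean on these libraries where they do the work, as an engineer would, in place of code of your own. Each camera call takes 0.05 s, during which the arm holds its last target.

## Working session

There is one attempt and no reset: what is moved stays moved. The work goes in short steps, each a Python script; the robot and the scene stay as the last script left them, time stands still between calls to the robot, and variables do not carry over. Pictures are saved under pics/ and viewed, and the job is handed in when it is done.

```bash
ls; mkdir -p pics; python3 - <<'E'
from rig import r, jaws, planner, optics, job
import cv2, numpy as np
for n in ("top","side","wrist"):
    m=optics.camera_model(n)
    p,d=optics.read_camera(n)
    cv2.imwrite(f"pics/{n}0.png",p[:,:,::-1]); np.save(f"{n}0.npy",d); np.save(f"{n}0p.npy",p)
    print(n,m)
print(r.read_time(),r.read_ee_rot(),r.read_ft_force())
E
```

```text
pics
top {'fx': 412.0502172788654, 'fy': 412.0502172788654, 'cx': 281.22400747878004, 'cy': 210.52092151063445, 'eye': array([ 0.4470038 , -0.21967461,  1.23781991]), 'attitude': array([-3.01996361, -0.00307181, -1.59603542])}
side {'fx': 521.4583583807325, 'fy': 521.4583583807325, 'cx': 272.83917231307663, 'cy': 204.9880215943981, 'eye': array([0.26456485, 0.68898763, 1.07768682]), 'attitude': array([-2.38051443, -0.01864986, -2.77318986])}
wrist {'fx': 373.8299090145716, 'fy': 373.8299090145716, 'cx': 272.5582574591496, 'cy': 199.79784374535748, 'eye': array([0.06989019, 0.52511263, 0.37284604]), 'attitude': array([2.83315747e+00, 4.91697739e-04, 1.29388808e+00])}
0.15 [-1.57063671e+00  8.34240149e-04  1.29301757e+00] [ 0.24753795  0.08027553 -0.53144704]
```

View pics/top0.png

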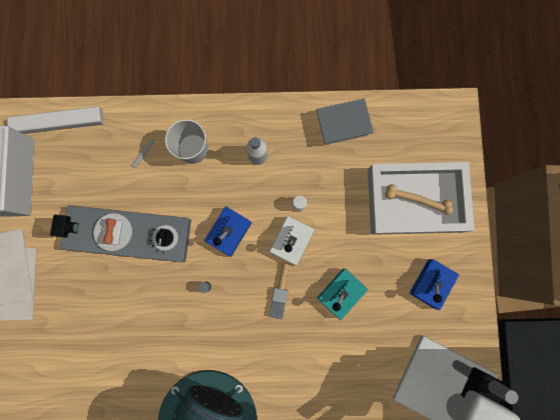

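View pics/side0.png

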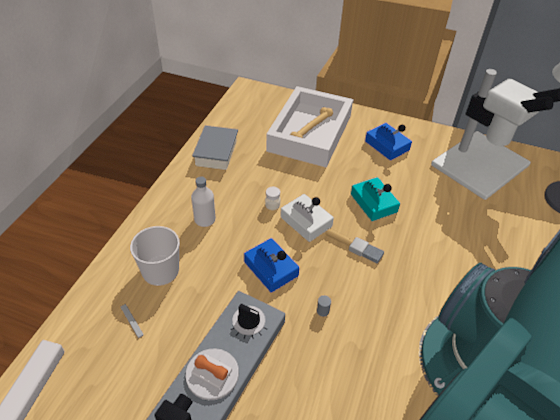

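```bash
cat > h.py <<'E'
import numpy as np, cv2
from scipy.spatial.transform import Rotation as R
def rot(m): return R.from_euler('xyz',m['attitude']).as_matrix()
def ray(m,uv):
    uv=np.atleast_2d(uv).astype(float)
    d=np.c_[(uv[:,0]-m['cx'])/m['fx'],(uv[:,1]-m['cy'])/m['fy'],np.ones(len(uv))]@rot(m).T
    return m['eye'],d
def onz(m,uv,z):
    e,d=ray(m,uv); return e+d*((z-e[2])/d[:,2])[:,None]
def proj(m,P):
    q=(np.atleast_2d(P)-m['eye'])@rot(m); return np.c_[m['fx']*q[:,0]/q[:,2]+m['cx'],m['fy']*q[:,1]/q[:,2]+m['cy']]
def cloud(m,d):
    v,u=np.mgrid[:420,:560]; c=np.dstack([(u-m['cx'])/m['fx']*d,(v-m['cy'])/m['fy']*d,d])
    return c@rot(m).T+m['eye']
E
python3 - <<'E'
from h import *
from rig import optics
p=np.load("top0p.npy");d=np.load("top0.npy");m=optics.camera_model("top");C=cloud(m,d)
hsv=cv2.cvtColor(p,cv2.COLOR_RGB2HSV)
a=p[205:275,255:335,::-1];b=p[200:270,40:200,::-1]
cv2.imwrite("pics/c1.png",cv2.resize(a,None,fx=7,fy=7,interpolation=cv2.INTER_CUBIC))
cv2.imwrite("pics/c2.png",cv2.resize(b,None,fx=5,fy=5,interpolation=cv2.INTER_CUBIC))
z=C[...,2]
for name,(x0,x1,y0,y1),sel in (("dim",(262,325,210,272),hsv[...,1]<60),("turner",(45,200,198,270),hsv[...,1]<90)):
    M=(sel&(abs(z-.04)<.006)).astype(np.uint8); k=np.zeros_like(M);k[y0:y1,x0:x1]=M[y0:y1,x0:x1]
    P=C[k>0]; rc=cv2.minAreaRect((P[:,:2]*1000).astype(np.float32)); print(name,len(P),rc,np.median(P[:,2]))
E
```

```text
dim 1107 ((506.3976135253906, -255.48416137695312), (89.65435028076172, 119.1436767578125), 61.58112335205078) 0.040122653895669824
turner 3826 ((538.788330078125, 230.30670166015625), (362.39923095703125, 129.91741943359375), 82.55439758300781) 0.03970840972968437
```

View pics/c1.png

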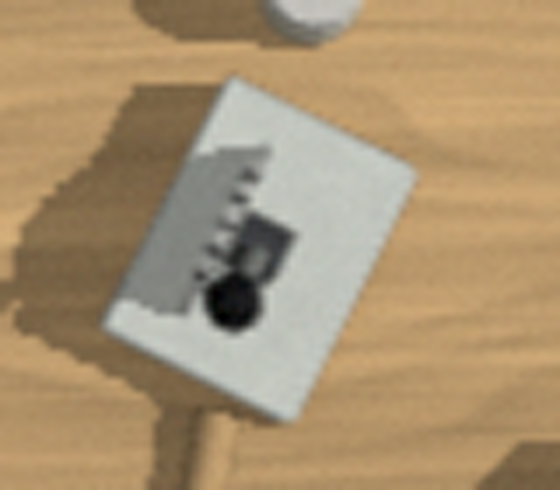

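View pics/c2.png

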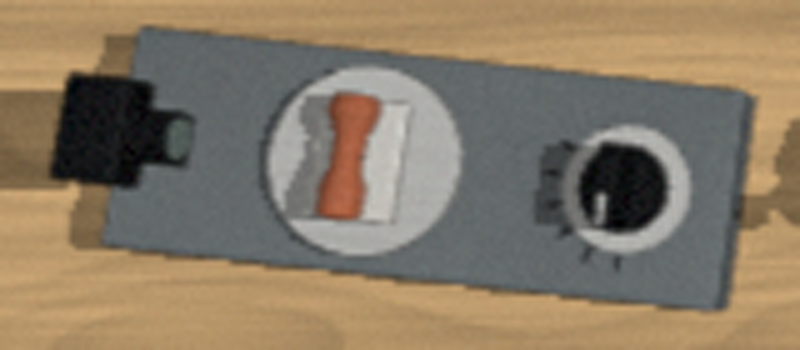

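The candidates for the dimmer in the top view are white at (292,240), blue at (228,231), turquoise at (342,294) and blue at (435,284). Only the white one fits. The crop confirms it: a white box with its half disc on the left (+y) and the black ball leaning toward the robot (-x). The turner is at (125,233). Its knob is at (165,237), with the pointer at home facing the robot. Next I cross-check with the side camera.

```bash
python3 - <<'E'
from h import *
from rig import optics
C={}
for n in("top","side"):
    p=np.load(n+"0p.npy");d=np.load(n+"0.npy");m=optics.camera_model(n);c=cloud(m,d);z=c[...,2];hsv=cv2.cvtColor(p,cv2.COLOR_RGB2HSV)
    C[n]=m
    # rect from side
    for nm,cen,rad in(("dim",(.506,-.255),.09),("turner",(.539,.23),.2)):
        if n=="side" and nm=="turner": pass
        near=np.hypot(c[...,0]-cen[0],c[...,1]-cen[1])<rad
        M=near&(abs(z-.04)<.005)&(hsv[...,1]<(60 if nm=="dim" else 90))
        rc=cv2.minAreaRect((c[M][:,:2]*1000).astype(np.float32)); print(n,nm,M.sum(),rc)
    dark=(hsv[...,2]<60)
    for nm,cen,rad,z0,z1 in(("ball",(.48,-.24),.07,.085,.13),("knob",(.523,.111),.04,.078,.095)):
        M=dark&(np.hypot(c[...,0]-cen[0],c[...,1]-cen[1])<rad)&(z>z0)&(z<z1)
        v,u=np.nonzero(M); (cc,rr)=cv2.minEnclosingCircle(np.c_[u,v].astype(np.float32))
        print(n,nm,len(u),u.mean(),v.mean(),cc,rr,c[M].mean(0), cv2.minAreaRect((c[M][:,:2]*1000).astype(np.float32)))
        C[n+nm]=cc
e1,d1=ray(C["top"],C["topball"]);e2,d2=ray(C["side"],C["sideball"])
A=np.c_[d1[0],-d2[0]];s=np.linalg.lstsq(A,e2-e1,rcond=None)[0];P1=e1+s[0]*d1[0];P2=e2+s[1]*d2[0];print("ball",P1,P2)
a=-.496;H=np.array([.5064,-.2555]);q=((P1+P2)/2)[:2]-H;X=np.array([np.cos(a),np.sin(a)]);Y=np.array([-X[1],X[0]]);print(q@X,q@Y,"lean",np.arcsin(q@X/.07))
p=np.load("side0p.npy")[170:300,220:350,::-1];cv2.imwrite("pics/c3.png",cv2.resize(p,None,fx=4,fy=4,interpolation=cv2.INTER_CUBIC))
E
```

```text
top dim 1076 ((506.3976135253906, -255.48416137695312), (89.65435028076172, 119.1436767578125), 61.58112335205078)
top turner 3715 ((538.7952880859375, 229.9043426513672), (360.1618957519531, 129.7970733642578), 82.5401840209961)
top ball 44 287.8636363636364 247.47727272727272 (287.75, 247.5) 3.7166171073913574 [ 0.48264271 -0.24208538  0.1136831 ] ((482.7057800292969, -242.53811645507812), (16.497434616088867, 19.199094772338867), 88.65930938720703)
top knob 72 161.38888888888889 235.79166666666666 (162.0, 236.90625) 8.15539264678955 [0.52501764 0.11002885 0.08446462] ((522.0269165039062, 111.45094299316406), (14.94952392578125, 44.91276550292969), 83.90115356445312)
side dim 826 ((508.1859130859375, -250.40509033203125), (93.03742980957031, 122.37654113769531), 62.02877426147461)
side turner 4775 ((539.1985473632812, 230.15113830566406), (351.5859680175781, 130.91127014160156), 82.72925567626953)
side ball 44 315.4318181818182 200.97727272727272 (315.3333435058594, 201.0) 3.8006908893585205 [ 0.48261204 -0.23184966  0.11061811] ((482.66943359375, -233.12796020507812), (16.274715423583984, 13.944047927856445), 48.318702697753906)
side knob 99 246.82828282828282 310.0 (248.5, 310.0) 10.30786418914795 [0.52606677 0.11951895 0.08444899] ((523.0659790039062, 118.7427749633789), (13.558608055114746, 45.08869171142578), 81.93282318115234)
ball [ 0.48301279 -0.24204171  0.10014552] [ 0.48517198 -0.24159234  0.10020503]
-0.026131283529398988 0.0014176342710641092 lean -0.3825679955630909
```

View pics/c3.png

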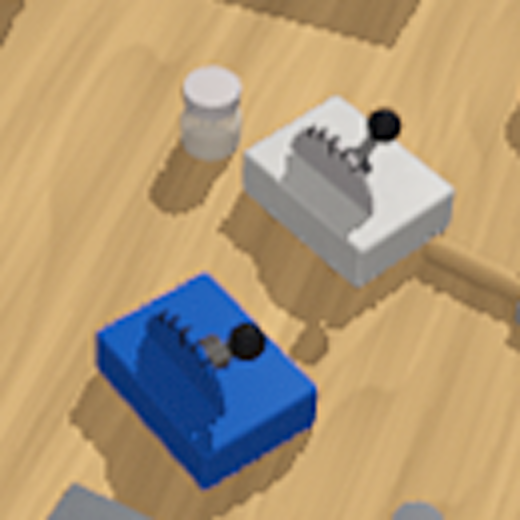

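The side view agrees: white dimmer at (305,217), ball at (315,201), lean about -0.38 rad. I'll move above it and take a closer wrist view.

```bash
python3 - <<'E'
from h import *
from rig import r, jaws, planner, optics, job
P=[.484,-.242,.23]; o=[-np.pi/2,0,-.496]
print(planner.inverse_kinematics(P,o))
r.goto(P,o); 
m=optics.camera_model("wrist");p,d=optics.read_camera("wrist")
print(r.read_time(),r.read_joints(),r.read_tcp_pos(),m)
np.savez("w1.npz",p=p,d=d,**m); cv2.imwrite("pics/w1.png",p[:,:,::-1])
c=cloud(m,d);hsv=cv2.cvtColor(p,cv2.COLOR_RGB2HSV)
near=np.hypot(c[...,0]-.506,c[...,1]+.255)<.09
M=near&(abs(c[...,2]-.04)<.005)&(hsv[...,1]<60)
print(cv2.minAreaRect((c[M][:,:2]*1000).astype(np.float32)),np.median(c[M][:,2]))
E
```

```text
[-6.14273325e-01  2.93716365e-01 -2.96317732e-02  1.24744819e+00
  4.44089210e-16  1.45252300e+00]
3.0833 [-6.13168531e-01  2.93631057e-01 -2.96601729e-02  1.24748502e+00
  7.86796226e-05  1.45250717e+00] [ 0.48425086 -0.24142703  0.23003523] {'fx': 373.8299090145716, 'fy': 373.8299090145716, 'cx': 272.5582574591496, 'cy': 199.79784374535748, 'eye': array([ 0.52155823, -0.17411428,  0.36400596]), 'attitude': array([ 2.83454975e+00, -7.62127024e-04, -4.93976474e-01])}
((507.2283020019531, -252.8069610595703), (90.18539428710938, 119.97515869140625), 61.743797302246094) 0.03915917610191422
```

View pics/w1.png

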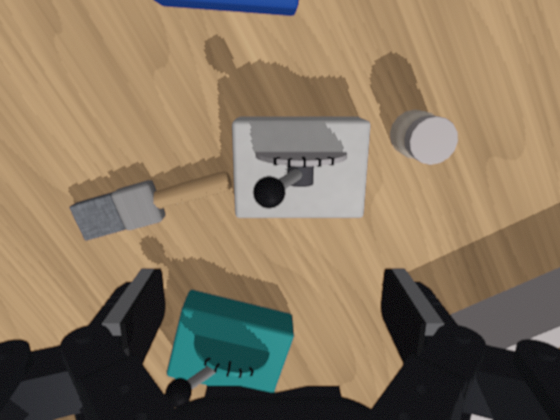

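Wrist view: white dimmer box at (300,168), disc rim marks at (305,161), black ball at (269,192) left of the long mark. The box centre along the hinge direction agrees within 0.5 mm across the three cameras. Next I grip the ball and swing it up.

```bash
cat > dim.py <<'E'
import numpy as np
A=-.4945; H=np.array([.5073,-.2532]); X=np.array([np.cos(A),np.sin(A)]);Y=np.array([-X[1],X[0]])
def ball(t,l=.07): return np.r_[H+X*l*np.sin(t),.04+l*np.cos(t)]
E
python3 - <<'E'
from h import *; from dim import *
from rig import r, jaws, planner, optics, job
w=np.load("w1.npz");m={k:w[k] for k in w if k not in "pd"};p=w["p"]
v,u=np.nonzero((p[150:225,235:300].max(2)<45)); v+=150;u+=235
cc=cv2.minEnclosingCircle(np.c_[u,v].astype(np.float32));print(cc)
hs=p[165:222,245:287].max(2)<45
n,l,s,ce=cv2.connectedComponentsWithStats(hs.astype(np.uint8));k=1+s[1:,4].argmax();print(s[k],ce[k]+[245,165])
uv=ce[k]+[245,165]
for z in (.1,.105,.108):
    b=onz(m,uv,z)[0];q=b[:2]-H;print(z,b,q@X,q@Y,np.sqrt(.07**2-(z-.04)**2))
E
```

```text
((275.5, 182.0), 26.669370651245117)
[  9  12  30  30 704] [268.82954545 191.72017045]
0.1 [ 0.48258767 -0.24111974  0.1       ] -0.02748513907286438 -0.0010951466475389133 0.03605551275463989
0.105 [ 0.48332573 -0.23985072  0.105     ] -0.027437755608925436 0.00037212553895214214 0.025980762113533163
0.108 [ 0.48376856 -0.23908932  0.108     ] -0.027409325530562075 0.0012524888508467895 0.016613247725836156
```

```bash
python3 - <<'E'
from h import *; from dim import *
from rig import r, jaws, planner, optics, job
o=[-np.pi/2,0,A]; off=np.array([0,0,.002])
jaws.grip(.055,25)
b=ball(-.403)
r.move_linear(b+[0,0,.04],o,.2)
r.move_linear(b+off,o,.08); print(r.read_tcp_pos(),b+off,r.read_ft_force())
jaws.grip(0.0,25); print(r.read_grip_width(),r.read_ft_force())
for t in np.linspace(-.403,0,5)[1:]:
    r.move_linear(ball(t)+off,o,.05); print(t,r.read_tcp_pos()-ball(t)-off,r.read_ft_force(),r.read_grip_width())
r.pause(.2);print(r.read_tcp_pos()-ball(0)-off,r.read_ft_force(),r.read_time())
m=optics.camera_model("wrist");p,d=optics.read_camera("wrist")
cv2.imwrite("pics/w2.png",p[:,:,::-1])
E
```

```text
[ 0.48337988 -0.24034587  0.10692125] [ 0.48313607 -0.24017123  0.1063922 ] [ 1.48218032 -0.54809877  0.93592557]
0.022104823699138524 [-1.4818231   1.02079945  5.89256176]
-0.30225 [-1.20656562e-04  3.52462435e-05  1.83229495e-04] [-3.61549681  1.65366595  7.09903743] 0.021864056896747155
-0.2015 [-1.52280653e-04  2.78562388e-04  8.51182066e-05] [-3.28573777  3.11975805  5.32441787] 0.021817873016162084
-0.10075 [1.43053262e-05 1.19422237e-04 2.56778039e-04] [-3.24925762  3.34206904  7.32390362] 0.02177727465075375
0.0 [ 6.36484983e-05  1.56644724e-05 -1.39171757e-04] [-0.18586749  0.41563427 -0.59339852] 0.021657191281401984
[ 2.19829174e-05  2.63375018e-05 -9.31857470e-05] [ 0.73603715  0.51691923 -2.5672036 ] 6.4583
```

View pics/w2.png

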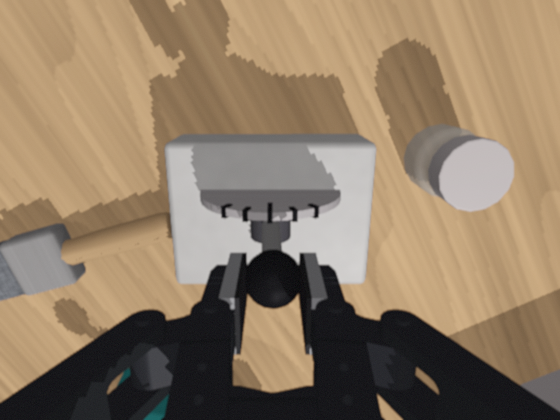

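```bash
python3 - <<'E'
from h import *; from dim import *
from rig import r, jaws, planner, optics, job
m=optics.camera_model("wrist");p=cv2.imread("pics/w2.png")[:,:,::-1]
cv2.imwrite("pics/w2c.png",cv2.resize(p[190:310,200:350,::-1],None,fx=5,fy=5,interpolation=cv2.INTER_CUBIC))
g=p.max(2)
print([ (int(v),[int(x) for x in g[v,262:280]]) for v in (206,210,214,218)])
for uv,z in(((270,211),.08),((273,279),.11),((225,211),.074),((315.5,211),.074)):
    q=onz(m,uv,z)[0];print(uv,(q[:2]-H)@X*1000,(q[:2]-H)@Y*1000)
E
```

```text
[(206, [100, 101, 101, 102, 96, 70, 38, 14, 14, 36, 68, 94, 102, 101, 101, 101, 102, 100]), (210, [100, 100, 101, 101, 93, 65, 28, 15, 9, 35, 68, 93, 101, 103, 101, 100, 100, 101]), (214, [134, 133, 135, 134, 124, 89, 41, 19, 19, 47, 93, 125, 134, 134, 133, 134, 133, 132]), (218, [135, 134, 135, 135, 125, 90, 42, 17, 21, 52, 104, 149, 173, 185, 188, 191, 188, 174])]
(270, 211) -0.1326173528683214 18.843975205785178
(273, 279) 1.2404310076677432 -0.0853067008227186
(225, 211) -22.0799842733549 16.72879037785479
(315.5, 211) 21.990976849051957 16.75487427213487
```

View pics/w2c.png

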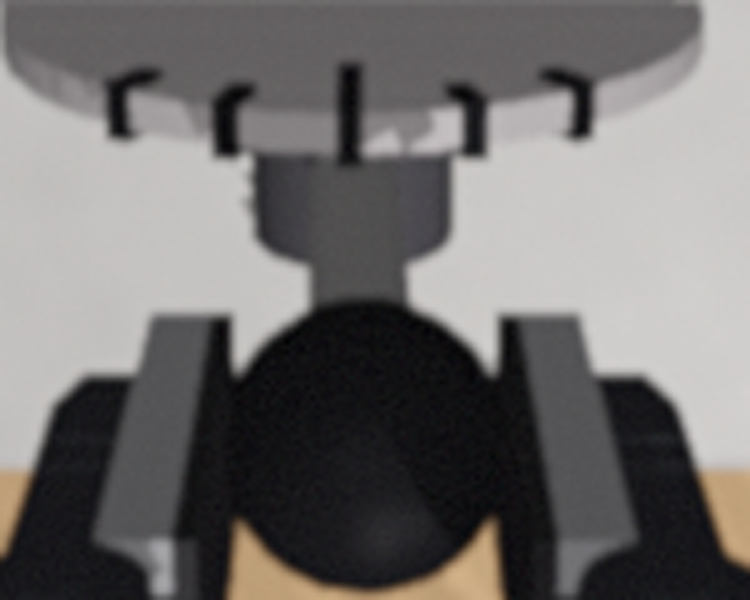

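The ball at (273,279) sits about 1.4 mm to +x of the long mark at (269.7,211) in the same image, about 0.02 rad past half. I'll correct that, then check again.

```bash
python3 - <<'E'
from h import *; from dim import *
from rig import r, jaws, planner, optics, job
o=[-np.pi/2,0,A]; off=np.array([0,0,.002])
def look(n):
    m=optics.camera_model("wrist");p,d=optics.read_camera("wrist");cv2.imwrite(f"pics/{n}.png",p[:,:,::-1])
    g=p.max(2).astype(float)
    cm=[]
    for v in range(203,219):
        w=np.clip(70-g[v,262:280],0,None); cm.append((w*np.arange(262,280)).sum()/w.sum())
    cm=np.median(cm)
    q=onz(m,(cm,211),.08)[0];print(n,"mark",cm,(q[:2]-H)@X*1000)
    # ball: silhouette above pads (top arc) via circle of dark region near rows 250..308, cols between
    M=(g<45).astype(np.uint8);M[:245]=0
    for v in (300,303):
        c=np.nonzero(M[v,255:292])[0]+255; print(v,c.min(),c.max(),(c.min()+c.max())/2)
    uc=(c.min()+c.max())/2
    for u in (uc,): 
        q=onz(m,(u,279),.11)[0];print("ball x",(q[:2]-H)@X*1000)
    return p
look("w2b")
t=-.0014/.07
r.move_linear(ball(t)+off,o,.02);r.pause(.2);print(((r.read_tcp_pos()[:2]-H)@X)*1000,r.read_ft_force())
p=look("w3");cv2.imwrite("pics/w3c.png",cv2.resize(p[190:310,200:350,::-1],None,fx=5,fy=5,interpolation=cv2.INTER_CUBIC))
print(r.read_time())
E
```

```text
w2b mark 269.44215038540193 -0.39479093677471944
300 255 290 272.5
303 259 286 272.5
ball x 1.0360375898028262
-1.2569996677346364 [ 3.63478715 -0.51577201 -4.35932503]
w3 mark 272.1833812260536 -0.3750402647021113
300 255 290 272.5
303 260 286 273.0
ball x -0.029883268942217593
7.0583
```

View pics/w3c.png

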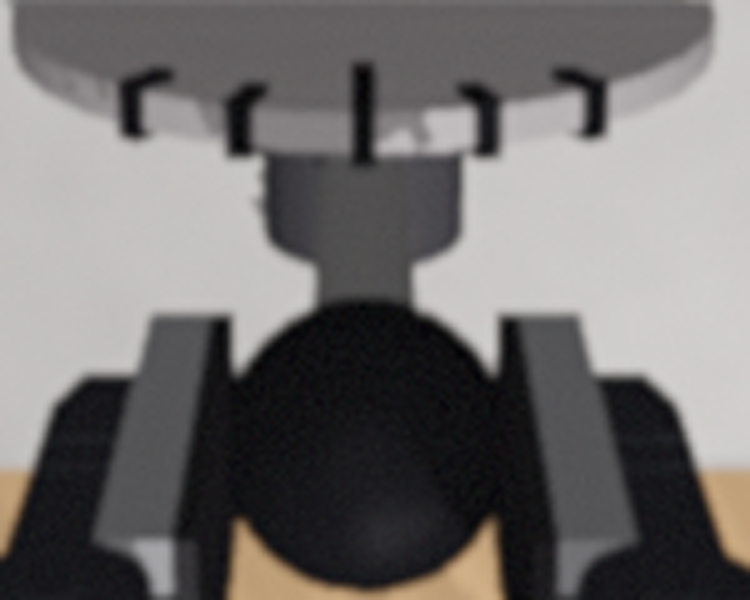

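The mark, hub, rod and ball now line up at columns 272–273. I'll release, back off straight up and look again.

```bash
python3 - <<'E'
from h import *; from dim import *
from rig import r, jaws, planner, optics, job
o=[-np.pi/2,0,A]
jaws.grip(.055,25)
t=r.read_tcp_pos()
r.move_linear([t[0],t[1],.2],o,.2)
m=optics.camera_model("wrist");p,d=optics.read_camera("wrist");np.savez("w4.npz",p=p,d=d,**m)
c=proj(m,np.r_[H,.08])[0];print(c,proj(m,np.r_[H,.11]),r.read_time())
x,y=int(c[0])-75,int(c[1])-60
print(x,y);cv2.imwrite("pics/w4c.png",cv2.resize(p[max(y,0):y+120,x:x+150,::-1],None,fx=5,fy=5,interpolation=cv2.INTER_CUBIC))
g=p.max(2)<45
n,l,s,ce=cv2.connectedComponentsWithStats(g.astype(np.uint8))
for i in range(1,n):
    if 15<s[i,4]<3000: print(s[i],ce[i],(onz(m,ce[i],.11)[0][:2]-H)@X*1000,(onz(m,ce[i],.08)[0][:2]-H)@X*1000)
E
```

```text
[273.22758294 195.11227226] [[273.33455406 208.89169384]] 8.1167
198 135
[272 166   2  12  17] [272.70588235 170.88235294] -0.4221395175625895 -0.3873724639614853
[255 168   4   8  18] [255.94444444 171.16666667] -10.687124766522075 -12.029980719356521
[256 191  35  35 968] [273.03099174 207.93904959] -0.1927174743373888 -0.12716059714992153
```

View pics/w4c.png

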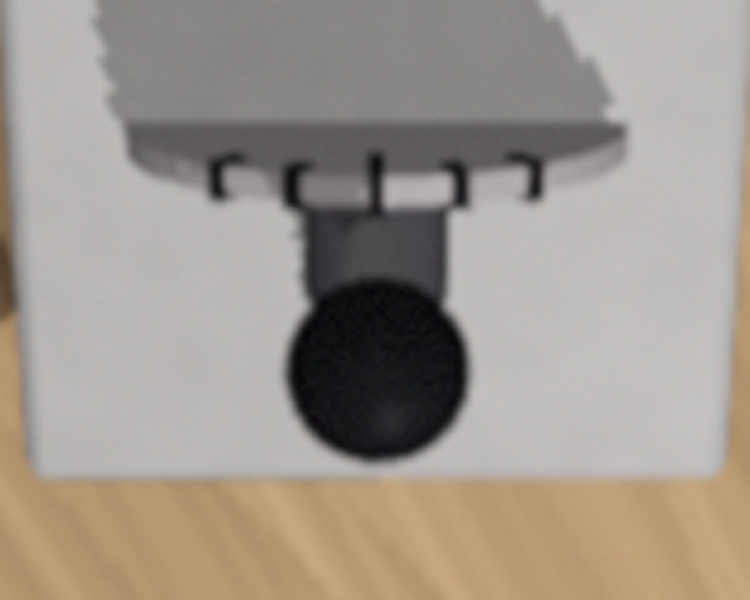

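The lever stays put after release: ball and mark differ by 0.2 mm. Now the knob.

```bash
python3 - <<'E'
from h import *
from rig import r, jaws, planner, optics, job
a=-.1295;K=np.array([.5233,.1111])
o=[-np.pi/2,0,a+np.pi/2]
q=planner.inverse_kinematics([*K,.2],o);print(q)
print(planner.inverse_kinematics([*K,.066],[-np.pi/2,0,a+np.pi/2-1.3]))
r.goto([*K,.2],o); r.pause(.1)
m=optics.camera_model("wrist");p,d=optics.read_camera("wrist");np.savez("w5.npz",p=p,d=d,**m)
print(r.read_time(),r.read_joints(),r.read_tcp_pos())
c=cloud(m,d)
cv2.imwrite("pics/w5.png",p[:,:,::-1])
u,v=proj(m,np.r_[K,.086])[0];print(u,v)
g=p.max(2)<60
M=g&(abs(c[...,2]-.086)<.006)&(np.hypot(c[...,0]-K[0],c[...,1]-K[1])<.045)
print(M.sum(),cv2.minAreaRect((c[M][:,:2]*1000).astype(np.float32)),np.median(c[M][:,2]))
E
```

```text
[ 0.05682529  0.29493608 -0.11040028  1.16545996  0.          0.18632529]
[ 5.68252862e-02  3.93506892e-01 -3.53057941e-01  8.24231494e-01
  4.44089210e-16  1.48632529e+00]
9.6333 [ 5.53159203e-02  2.95185331e-01 -1.10370688e-01  1.16535252e+00
 -3.96539933e-05  1.86927539e-01] [0.52353774 0.11030291 0.19987884]
274.752744711634 196.4899204089587
1062 ((522.216552734375, 114.55504608154297), (13.532548904418945, 47.14407730102539), 83.1055679321289) 0.08506847612183421
```

View pics/w5.png

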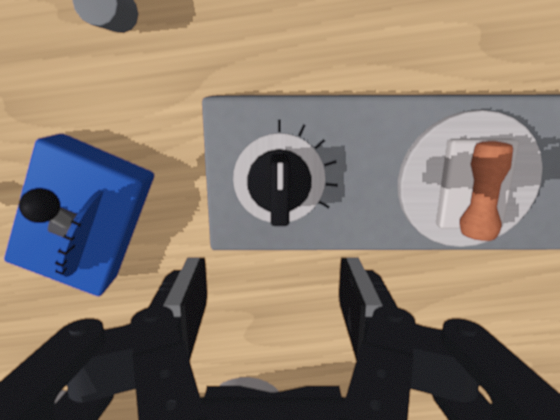

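Wrist view: knob at (280,180), pointer line at (281,176) towards home (image up, -x). The click marks fan clockwise from (279,126), and the bone is at (487,190). The gripped ball showed the camera reads +1.2 mm along the jaw axis against the TCP, so I'll use knob y ≈ 0.1133. I'll grip and check the side forces.

```bash
python3 - <<'E'
from h import *
from rig import r, jaws, planner, optics, job
a=-.1295;K=np.array([.5226,.1133])
o=[-np.pi/2,0,a+np.pi/2]
jaws.grip(.05,30)
r.move_linear([*K,.12],o,.15)
r.move_linear([*K,.067],o,.08); f0=r.read_ft_force();m0=r.read_ft_torque();print(r.read_tcp_pos(),f0,m0)
jaws.grip(0,30); r.pause(.1); print(r.read_grip_width(),r.read_tcp_pos(),r.read_ft_force()-f0,r.read_ft_torque()-m0,r.read_time())
p,d=optics.read_camera("wrist");cv2.imwrite("pics/w6.png",p[:,:,::-1])
E
```

```text
[0.5228673  0.11331097 0.06744171] [ 1.00438723 -0.0234057  -0.33530712] [-0.02381388 -0.00433085  0.01660653]
0.013409475185541897 [0.52307658 0.11487556 0.06762643] [-0.90046217 12.38523818  4.29324306] [ 2.34065968  0.02035159 -0.0682907 ] 11.8583
```

View pics/w6.png

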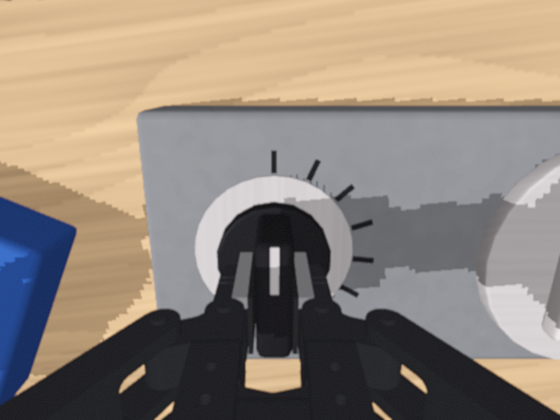

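Gripped at 13.4 mm, the bar's thickness, with the pointer still at the first (home) mark. The +12 N along y says the knob is about 1.6 mm further along y, so I'll re-centre, then turn while logging Mz.

```bash
cat > kn.py <<'E'
import numpy as np
from rig import r, jaws, planner, optics, job
from scipy.spatial.transform import Rotation as R
a=-.1295
def ori(t): return [-np.pi/2,0,a+np.pi/2-t]
def rep(t,K):
    f=r.read_ft_force();m=r.read_ft_torque();p=r.read_tcp_pos();y=a+np.pi/2-r.read_ee_rot()[2]
    jx=np.array([np.cos(a+np.pi/2-t),np.sin(a+np.pi/2-t)]);jy=np.array([-jx[1],jx[0]])
    print("t%.3f act%.3f Fj%.1f Fb%.1f Fz%.1f Mz%.3f dp %s T%.2f"%(t,y,f[:2]@jx,f[:2]@jy,f[2],m[2],np.round((p[:2]-K)*1000,2),r.read_time()))
E
python3 - <<'E'
from kn import *
K=np.array([.5230,.1150])
jaws.grip(0,50)
r.move_linear([*K,.067],ori(0),.02);r.pause(.1);rep(0,K)
for t in (.05,.1,.2):
    r.move_linear([*K,.067],ori(t),.05);r.pause(.1);rep(t,K)
E
```

```text
t0.000 act-0.000 Fj0.9 Fb3.1 Fz7.7 Mz0.007 dp [0.13 0.1 ] T12.47
t0.050 act0.050 Fj0.3 Fb2.4 Fz9.2 Mz0.078 dp [0.13 0.09] T12.82
t0.100 act0.100 Fj0.8 Fb3.1 Fz8.4 Mz0.054 dp [0.14 0.07] T13.18
t0.200 act0.200 Fj-0.8 Fb1.7 Fz7.9 Mz0.064 dp [0.07 0.02] T13.53
```

```bash
python3 - <<'E'
from kn import *
K=np.array([.5230,.1150])
for t in (.3,.36,.39,.41,.43,.45,.48,.54,.62,.7,.76,.80,.83,.85,.87,.9,.96):
    r.move_linear([*K,.067],ori(t),.05);rep(t,K)
p,d=optics.read_camera("wrist");import cv2;cv2.imwrite("pics/w7.png",p[:,:,::-1])
E
```

```text
t0.300 act0.301 Fj-1.7 Fb2.2 Fz8.8 Mz0.027 dp [ 0.09 -0.05] T13.78
t0.360 act0.360 Fj-1.4 Fb2.7 Fz9.3 Mz-0.002 dp [ 0.06 -0.09] T14.03
t0.390 act0.390 Fj-2.7 Fb2.1 Fz8.9 Mz0.022 dp [ 0.01 -0.08] T14.28
t0.410 act0.410 Fj-2.3 Fb3.0 Fz9.5 Mz0.010 dp [-0.   -0.08] T14.53
t0.430 act0.430 Fj-1.6 Fb2.3 Fz8.8 Mz0.120 dp [-0.01 -0.1 ] T14.78
t0.450 act0.450 Fj-2.4 Fb2.3 Fz9.7 Mz0.095 dp [-0.03 -0.1 ] T15.03
t0.480 act0.480 Fj-1.7 Fb2.4 Fz9.6 Mz0.154 dp [-0.05 -0.12] T15.28
t0.540 act0.540 Fj-2.4 Fb2.0 Fz8.5 Mz0.085 dp [-0.09 -0.1 ] T15.53
t0.620 act0.621 Fj-3.6 Fb1.9 Fz10.2 Mz0.111 dp [-0.1  -0.17] T15.78
t0.700 act0.701 Fj-4.5 Fb1.4 Fz9.7 Mz0.029 dp [-0.16 -0.2 ] T16.02
t0.760 act0.760 Fj-4.5 Fb1.8 Fz10.1 Mz0.015 dp [-0.17 -0.21] T16.27
t0.800 act0.800 Fj-4.7 Fb2.0 Fz9.9 Mz-0.009 dp [-0.22 -0.2 ] T16.52
t0.830 act0.830 Fj-4.6 Fb0.6 Fz10.9 Mz0.027 dp [-0.24 -0.22] T16.77
t0.850 act0.850 Fj-4.0 Fb1.2 Fz11.2 Mz0.124 dp [-0.22 -0.22] T17.02
t0.870 act0.870 Fj-5.1 Fb0.6 Fz10.1 Mz0.174 dp [-0.25 -0.24] T17.27
t0.900 act0.900 Fj-4.4 Fb0.5 Fz11.0 Mz0.109 dp [-0.25 -0.22] T17.52
t0.960 act0.960 Fj-5.7 Fb-0.3 Fz10.4 Mz0.109 dp [-0.28 -0.24] T17.77
```

View pics/w7.png

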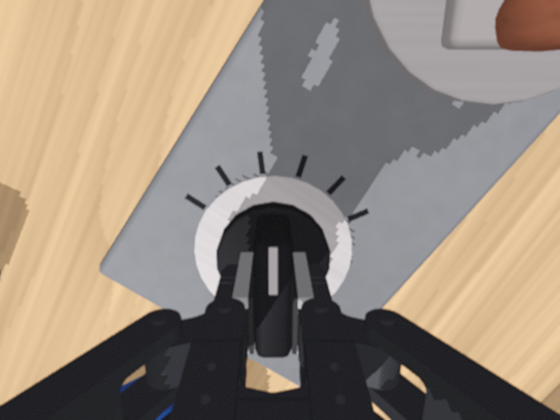

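The clicks show as Mz jumps at 0.42 and 0.84, exactly on the commanded angle, so the knob follows without slip. Next is the third stop.

```bash
python3 - <<'E'
from kn import *
K=np.array([.5227,.1148])
for t in (1.05,1.13,1.18,1.21,1.23,1.24,1.25,1.255,1.26,1.265):
    r.move_linear([*K,.067],ori(t),.05);
    if t>1.2: r.pause(.1)
    rep(t,K)
t=1.26
r.move_linear([*K,.067],ori(t),.05);r.pause(.3);rep(t,K);rep(t,K)
import cv2
p,d=optics.read_camera("wrist");cv2.imwrite("pics/w8.png",p[:,:,::-1])
p,d=optics.read_camera("top");cv2.imwrite("pics/t8.png",p[:,:,::-1])
p,d=optics.read_camera("side");cv2.imwrite("pics/s8.png",p[:,:,::-1])
E
```

```text
t1.050 act1.051 Fj-4.8 Fb1.0 Fz10.4 Mz0.123 dp [-0.07 -0.09] T18.07
t1.130 act1.131 Fj-4.2 Fb0.4 Fz10.5 Mz0.029 dp [-0.15 -0.1 ] T18.32
t1.180 act1.180 Fj-4.2 Fb-0.3 Fz10.2 Mz0.086 dp [-0.18 -0.09] T18.57
t1.210 act1.210 Fj-4.0 Fb0.2 Fz9.8 Mz-0.002 dp [-0.21 -0.11] T18.93
t1.230 act1.230 Fj-4.1 Fb0.3 Fz9.7 Mz0.063 dp [-0.21 -0.09] T19.27
t1.240 act1.240 Fj-4.3 Fb-0.1 Fz10.2 Mz0.028 dp [-0.19 -0.11] T19.62
t1.250 act1.250 Fj-4.1 Fb-0.0 Fz10.8 Mz0.024 dp [-0.2  -0.09] T19.98
t1.255 act1.255 Fj-4.2 Fb0.6 Fz11.1 Mz0.062 dp [-0.22 -0.08] T20.32
t1.260 act1.260 Fj-3.6 Fb0.7 Fz10.0 Mz0.189 dp [-0.22 -0.09] T20.68
t1.265 act1.265 Fj-4.8 Fb-0.6 Fz9.6 Mz0.098 dp [-0.22 -0.05] T21.02
t1.260 act1.260 Fj-4.8 Fb0.5 Fz10.3 Mz0.127 dp [-0.22 -0.06] T21.57
t1.260 act1.260 Fj-4.8 Fb0.5 Fz10.3 Mz0.127 dp [-0.22 -0.06] T21.57
```

View pics/w8.png

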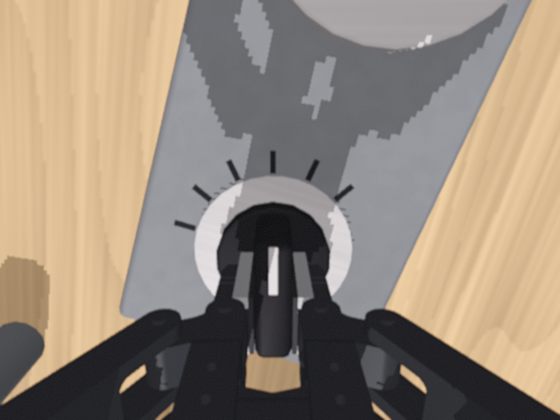

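View pics/s8.png

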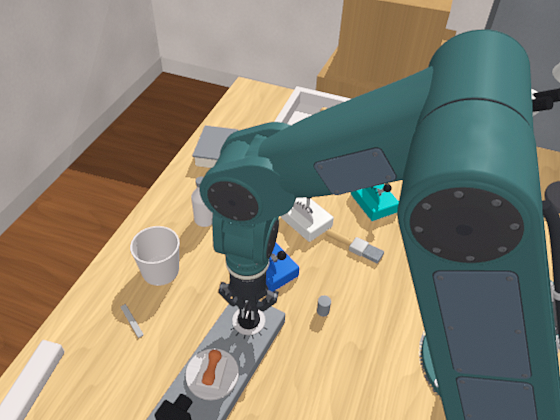

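Wrist view: the marks run home (185,225), first (202,192), second (233,170), third (273,160), and the pointer line at column 273 points at the third. The side view shows the arm holding the knob and nothing else disturbed. One last look at state and lever, then I hand in.

```bash
python3 - <<'E'
from kn import *
import cv2
K=np.array([.5227,.1148]); rep(1.26,K); print(r.read_grip_width())
p=cv2.imread("pics/t8.png");q=cv2.imread("pics/top0.png")
cv2.imwrite("pics/t8c.png",cv2.resize(p[180:320,200:360],None,fx=5,fy=4))
E
```

```text
t1.260 act1.260 Fj-4.2 Fb-0.6 Fz10.6 Mz0.074 dp [-0.2  -0.08] T21.73
0.012850281115758698
```

View pics/t8c.png

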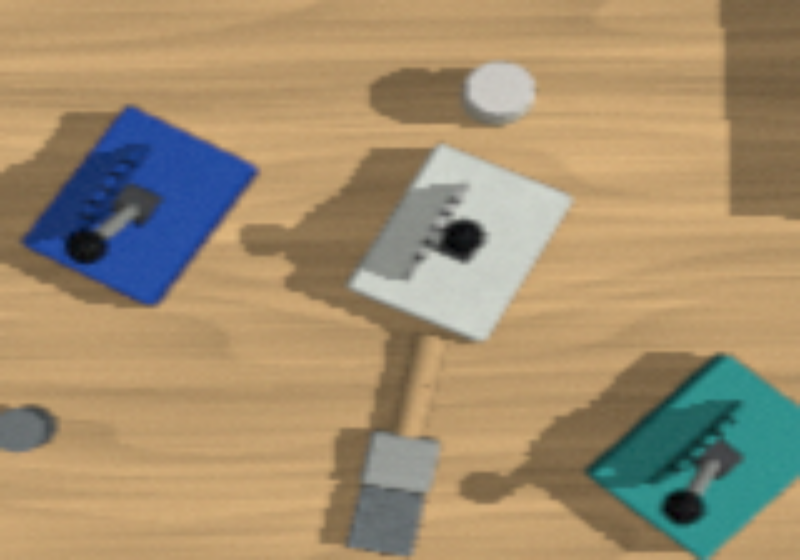

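The crop shows the white dimmer's ball at (462,238) directly over its hub, so the lever is upright. The look-alikes, jar, brush and can are where they were. Handing in.

```bash
python3 - <<'E'
from rig import job
print(job.hand_in())
E
```

```text
the job is handed in; nothing more can be done
None
```

I set the white dimmer's lever to half, then turned the turner's knob clockwise to its third stop. I handed in at about 22 s with the knob still gripped there.

- **Lever:** I gripped the ball and swung it upright. The first check showed it about 1.4 mm (0.02 rad) past half, so I corrected it. After release, the ball and the long centre mark agreed to about 0.2 mm (0.003 rad), and the last top view still shows it upright.
- **Knob:** The resistance jumped at about 0.42, 0.84 and 1.26 rad, which are the first, second and third stops. I went no further than 1.265 rad and held at 1.260 (nominal 1.257). In the wrist view the pointer is on the third mark.
- **Other objects:** The jar, brush, film can and look-alikes near the dimmer are where they were in the last top view. The side view showed nothing moved on the far side.
- **Disagreements:**
  - My camera estimate of the knob's position was about 1.6 mm off, which showed as 12 N sideways when I gripped it, so I re-centred. About 4 N sideways and 10 N vertical remained at the end.
  - The torque readings are noisy: 0.07–0.19 N m at the final angle.

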